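Lay the standing cartons down label up for scanning

ROBOT

A 6-joint arm with a two-finger parallel gripper is mounted at the origin on the work surface. World frame = base frame: x ahead of the robot, y to its left, z up, the work surface at z = 0. Lengths are in m, angles in rad, forces in N, time in s.
With the tool pointing down it reaches from about 0.35 to 0.775 m from the base axis. Payload 5.5 kg.
Tool frame: the origin (TCP) lies at the very end of the fingers, on their centre line; the grasp point (between the pads) lies 19 mm behind it; z points along the fingers, x is the direction in which the jaws open and shut, and the axes are right-handed (so a half turn about z gives the same grasp; the last joint's range is limited). The gripper opens to 85 mm and grips with 20 to 120 N. Pads are 22 mm wide; open, the fingers measure 114 mm over their backs; the gripper's body (76 mm by 85 mm) begins 54 mm behind the grasp point. The pads swing forward as they close: fully open they stand 13 mm farther back than shut.
Start: joints at [1.089, 0.313, 0.046, 1.304, 0, 1.431], TCP at [0.193, 0.542, 0.231] pointing down, gripper open.
Joint ranges: [-2.76, 2.76], [-0.86, 1.69], [-1.03, 1.26], [-2.2, 2.34], [-1.47, 1.5], [-3.14, 3.14]. Speed limits (rad/s): [2.57, 2.57, 3.14, 3.14, 3.14, 3.14].

INTERFACE

Orientations are given as a unit quaternion [w, x, y, z].
In Python, from workcell import monitor, eyes, ticket gives the robot as it stands.
- The arm moves only by the tool send_rows, never from a script. Its argument "targets" is a list of rows, each a list of 5 numbers: the shift along the world's x, y, z in m, then the turn about the world's z in degrees, then the closure in counts, from 0 (fully open) to 255 (shut). A call has 1 to 12 rows; each row shifts and turns the commanded pose from where the row before left it; what a row does not reach is not made up. A row lasts 1/10 s, in which the tool goes at most 50 mm and 8.59 degrees, less where a joint would pass 70% of its speed; a pose out of reach is approached as far as the arm can. A call is refused whole if a number of a shift passes 0.05 or a number of a turn 8.59, either way. A call with a gripper value outside its range is refused whole. The fingers move at their own pace and stop on an object; "newtons" is the grip in N (left out, the last holds). Time passes only in rows, so rows that do not move let the fingers close. It gives the time, the measured TCP pose, the force and the opening at its end, in the units of the state.
- monitor.get_state(): the state, without advancing time (a new reading comes with each control period).
- eyes.read_camera(name): name is "scene" or "side" or "wrist"; returns a dict with "img" (400x640x3 uint8, red, green, blue), "z_map" (400x640 float32, m along the optical axis (not along the pixel's ray), 0 where there is no reading), "camera_matrix" (3x3 intrinsics, pixels), "pose" (4x4, takes a point from camera to world coordinates); the wrist camera has in their place "T_tool_cam" (4x4, takes a point from camera to tool coordinates, whose origin is the TCP and whose axes are the tool frame's). Camera axes: x right, y down, z forward; pixel columns grow to the right and rows downward; lengths in m; the calibration is good to about 2 mm. A picture is of the moment at which its call begins: read the wrist's pose just before it.
- ticket.hand_in(): hands the job in, once; it reports no verdict.
Trained networks look in the newest picture that a camera, given by its name, has taken for a name from the list of things; names that differ only in an ending like _2 or _b are one class to them, and where a whole thing is asked for, a point or a joint stands for the part that bears it (a point fixed in the world has none). Each returns a list of dicts, best first, with "conf" (0 to 1); they miss things now and then, are a little off and sometimes report something else, mostly with a low value. They report only what shows in the picture. A call takes as long as a camera call. They do not tell look-alikes from the thing itself.
- eyes.spot_in(name, camera): "xyz" ([x, y, z] in m, in world coordinates, good to about 4 mm: the middle of the surface that is visible of it).
- eyes.tip_of(name, camera): "xyz" ([x, y, z] in m, in world coordinates, good to about 4 mm: a listed point, or the origin of a listed thing).
The state is a dict: "clock": time; "joint_pos": joint angles; "qvel": joint speeds; "tau": joint torques, N m; "tcp_pos": TCP position; "orientation": TCP orientation; "wrist_force": force on the tool from outside, world axes, zero at the start; "ft_torque": the same for the moment, N m; "finger_gap": finger opening in m.
Only numpy, scipy, OpenCV 4.12 (cv2) and the standard library are available. Lean on these libraries where they do the work, as an engineer would, in place of code of your own. Each camera call takes 0.05 s, during which the arm holds its last target.

TASK

Two cartons at this packing table stand on end with their shipping label on one side. Without gripping or lifting them, push each one over where it stands, so that it lies flat on the table with its label facing straight up for the scanner. Leave everything else where it is, and upright.

Things in the scene. Friction and masses are not known exactly. Their poses are not given: they have to be found in the camera images.
- big_carton: plain sealed carton, 70 (x) x 100 (y) x 160 mm tall (z), about 0.35 kg, loose, standing on end. Origin: centre of its underside, z up. +x points out of the 100 x 160 mm side with the white shipping label, whose top 20 mm is folded over onto the top end (from above: a white strip along that edge). At the start the label looks to -x, the robot, within 35 degrees.
- big_center (a point): centre of the big carton: 80 mm above the table while it stands, 35 mm when it lies label up. A few newtons on the label side, 15 to 30 mm below the top, tip it about the opposite bottom edge without sliding; past about 0.42 rad (the pushed edge has gone some 60 mm) it falls by itself. The table behind it is free
- small_carton: plain sealed carton, 60 (x) x 90 (y) x 140 mm tall (z), about 0.25 kg, loose, standing on end. Origin: centre of its underside, z up. +x points out of the 90 x 140 mm side with the white shipping label, whose top 20 mm is folded over onto the top end (from above: a white strip along that edge). At the start the label looks away from the robot (to +x), within 35 degrees.
- small_center (a point): centre of the small carton: 70 mm above the table while it stands, 30 mm when it lies label up. A few newtons on the label side, 15 to 30 mm below the top, tip it about the opposite bottom edge without sliding; past about 0.42 rad (the pushed edge has gone some 60 mm) it falls by itself. The table behind it is free
- label_roll: bystander: upright roll of white labels, 52 mm across, 55 mm high, 110 mm beside the big carton's centre. Origin under its centre
- glue_bottle: bystander: standing glue bottle, 42 mm across, 100 mm high, 110 mm from the big carton's centre on its other flank. Origin under its centre
- stamp: bystander: hand stamp with wooden knob, 36 x 36 mm, 82 mm high, 110 mm beside the small carton's centre. Origin under its centre
- ink_jar: bystander: ink jar, 48 mm across, 60 mm high, 110 mm from the small carton's centre on its other flank. Origin under its centre
- cube_carton: bystander: nearly cubic carton 80 x 80 x 90 mm high, label already on top, at the left of the table. Origin under its centre
- flat_carton: bystander: carton 140 x 90 mm, 60 mm high, already lying label up, at the right of the table. Origin under its centre
- tape_roll: bystander: roll of packing tape lying flat, 80 mm across, 48 mm high, far side of the table. Origin under its centre
Not all that is in view belongs to the job. Leave any turquoise look-alike of the big_carton alone.

How it is judged:
At the end, for the whole second after the job is handed in: Both cartons lie at rest flat on the table with the label side up (within 0.10 rad; centre height within 8 mm of half the thickness), each centre within 200 mm of where it started (tipping alone moves it about 120 mm); all bystanders upright within 0.2 rad and within 30 mm of their starts (angle between each of big_carton, small_carton's own x axis and vertical below 0.1 rad and height (world z) of big_center between 0.027 and 0.043 m and distance of each of big_center, small_center from where it was at the start of the episode below 0.2 m and linear speed of each of big_carton, small_carton below 0.02 m/s and angular speed of each of big_carton, small_carton below 0.1 rad/s and height (world z) of small_center between 0.022 and 0.038 m and distance of each of label_roll, glue_bottle, stamp, ink_jar, cube_carton, flat_carton, tape_roll from where it was at the start of the episode below 0.03 m and angle between each of label_roll, glue_bottle, stamp, ink_jar, cube_carton, flat_carton, tape_roll's own z axis and vertical below 0.2 rad); the robot touches nothing.
It fails at once if the big carton is lifted off the table (centre more than 100 mm up, or lying and more than 30 mm up from lying height) (height (world z) of big_center above 0.1 m or (angle between big_carton's own z axis and vertical above 1.3 rad and height (world z) of big_center above 0.065 m)).
It fails at once if the small carton is lifted off the table (centre more than 90 mm up, or lying and more than 30 mm up from lying height) (height (world z) of small_center above 0.09 m or (angle between small_carton's own z axis and vertical above 1.3 rad and height (world z) of small_center above 0.06 m)).
It fails at once if a bystander is moved more than 30 mm or knocked over (distance of any of label_roll, glue_bottle, stamp, ink_jar, cube_carton, flat_carton, tape_roll from where it was at the start of the episode above 0.03 m or angle between any of label_roll, glue_bottle, stamp, ink_jar, cube_carton, flat_carton, tape_roll's own z axis and vertical above 0.5 rad).
It also fails if it takes over 43 s, if anything falls off the work surface, if the arm or the gripper's body presses on something with over 40 N, if the wrist force passes 120 N, or if a joint passes its speed limit or range.

## Working session

There is one attempt and no reset: what is moved stays moved. The work goes in short steps, Python scripts to look and compute and a tool call to move; the robot and the scene stay as the last step left them, time stands still between calls to the robot, and variables do not carry over. Pictures are saved under pics/ and viewed, and the job is handed in when it is done.

Besides the shell and the picture viewer there is one more tool, called after "Call:" in YAML: its name, and indented under it one key for each argument. send_rows: Moves the arm, as the interface text tells. Its arguments: {"type":"object","properties":{"targets":{"type":"array"},"newtons":{"type":"number"}},"required":["targets"]}

```bash
ls; mkdir -p pics; cat > h.py <<'E'
import numpy as np,cv2
from workcell import monitor,eyes,ticket
def snap(n,f):
    c=eyes.read_camera(n); cv2.imwrite('pics/'+f,c['img'][:,:,::-1]); np.savez('/tmp/'+f+'.npz',**c); return c
def cloud(c):
    K=c['camera_matrix'];z=c['z_map'];h,w=z.shape
    u,v=np.meshgrid(np.arange(w),np.arange(h))
    p=np.stack([(u-K[0,2])/K[0,0]*z,(v-K[1,2])/K[1,1]*z,z,np.ones_like(z)],-1)
    return (p@c['pose'].T)[...,:3]
E
python3 - <<'E'
from h import *
print(monitor.get_state())
for n in ['scene','side']:
    snap(n,n+'0.png')
    for t in ['big_carton','small_carton','label_roll','glue_bottle','stamp','ink_jar','cube_carton','flat_carton','tape_roll']:
        print(n,t,[(np.round(d['xyz'],3).tolist(),round(d['conf'],2)) for d in eyes.tip_of(t,n)])
E
```

```text
pics
{'clock': 0.0, 'joint_pos': array([ 1.08938962e+00,  3.13974206e-01,  4.50034881e-02,  1.30359752e+00,
       -4.52720867e-05,  1.43123617e+00]), 'qvel': array([ 0.00192787,  0.00011097, -0.00025166,  0.00073004, -0.00047669,
       -0.00203871]), 'tau': array([ 6.47234083e-04, -4.80622852e+01,  2.98534441e+01,  1.92880217e-02,
        9.58396276e-05, -2.98773230e-06]), 'tcp_pos': array([0.19252249, 0.54128148, 0.23043379]), 'orientation': array([ 4.25246036e-04,  8.17075971e-01,  5.76529333e-01, -7.77559197e-04]), 'wrist_force': array([ 0.19885422, -0.31689375, -0.13966563]), 'ft_torque': array([ 0.021773  ,  0.03066369, -0.05426758]), 'finger_gap': 0.08548955248997846}
scene big_carton [([0.324, -0.158, -0.003], 0.8), ([0.498, -0.219, -0.004], 0.75)]
scene small_carton [([0.489, 0.223, -0.002], 0.97)]
scene label_roll [([0.477, -0.333, -0.002], 0.43)]
scene glue_bottle [([0.508, -0.104, -0.003], 0.55)]
scene stamp [([0.505, 0.336, 0.003], 0.51)]
scene ink_jar [([0.444, 0.127, 0.005], 0.75)]
scene cube_carton [([0.518, 0.469, -0.0], 0.93), ([0.792, 0.01, 0.001], 0.21)]
scene flat_carton [([0.432, -0.514, -0.001], 0.77)]
scene tape_roll [([0.794, 0.008, 0.002], 0.55)]
side big_carton [([0.323, -0.153, 0.002], 0.83), ([0.498, -0.217, -0.002], 0.62)]
side small_carton [([0.494, 0.219, -0.001], 0.87), ([0.495, -0.22, 0.08], 0.32)]
side label_roll [([0.484, -0.33, -0.002], 0.79)]
side glue_bottle [([0.507, -0.104, -0.0], 0.77)]
side stamp [([0.508, 0.335, 0.001], 0.61)]
side ink_jar [([0.445, 0.129, -0.004], 0.62)]
side cube_carton [([0.522, 0.473, -0.002], 0.64)]
side flat_carton [([0.426, -0.516, -0.001], 0.84)]
side tape_roll [([0.796, 0.007, 0.004], 0.91), ([0.496, -0.22, 0.078], 0.26)]
```

View pics/scene0.png

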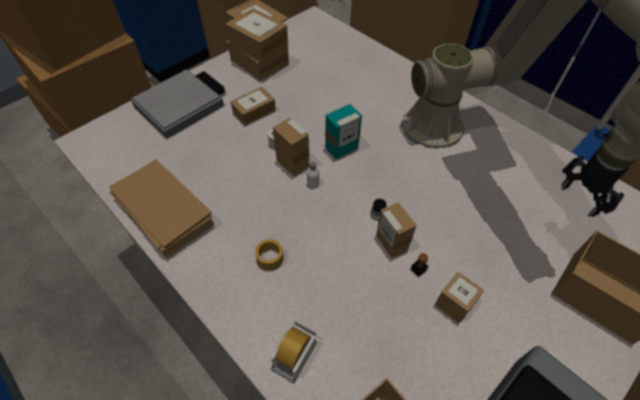

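View pics/side0.png

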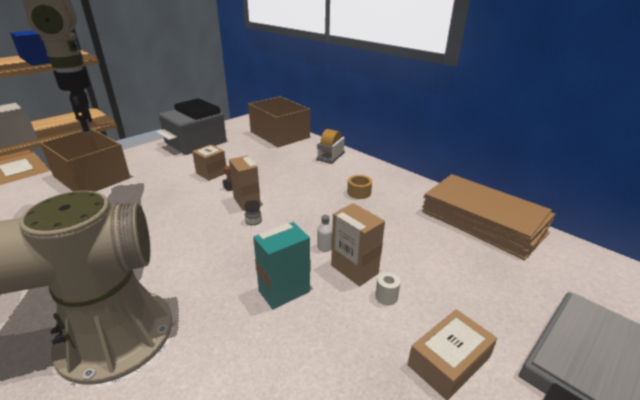

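```bash
cat > ext.py <<'E'
from h import *
import sys
P=[];C=[]
for n in sys.argv[1:]:
    c=dict(np.load('/tmp/'+n+'.npz')); p=cloud(c); m=c['z_map']>0
    print(n,'cam',np.round(c['pose'][:3,3],2))
    p=p[m];i=c['img'][m]
    for nm,xy,h in [('big',(.498,-.218),.16),('fake',(.323,-.155),.16),('small',(.491,.221),.14)]:
        s=(np.hypot(p[:,0]-xy[0],p[:,1]-xy[1])<.085)&(abs(p[:,2]-h)<.006)
        q=p[s]
        if len(q)<20: print(nm,len(q)); continue
        r=cv2.minAreaRect(q[:,:2].astype(np.float32)*1000)
        w=(i[s].min(1)>190)
        print(nm,len(q),'z',np.median(q[:,2]).round(4),'rect',np.round(r[0],1),np.round(r[1],1),round(r[2],1),'white',w.sum(),np.round(q[w].mean(0),3) if w.any() else '', 'meanrgb',i[s].mean(0).round())
        b=cv2.boxPoints(r); print(np.round(b).tolist())
E
python3 ext.py scene0.png side0.png
```

```text
scene0.png cam [1.12 0.56 1.14]
big 536 z 0.1595 rect [ 497.9 -216.6] [105.   74.3] 87.2 white 0  meanrgb [121. 101.  77.]
[[458.0, -267.0], [533.0, -271.0], [538.0, -166.0], [463.0, -162.0]]
fake 490 z 0.1598 rect [ 326.3 -150.9] [ 77.4 100. ] 78.3 white 0  meanrgb [ 52. 109. 104.]
[[269.0, -179.0], [367.0, -199.0], [383.0, -123.0], [285.0, -103.0]]
small 616 z 0.1399 rect [494.9 226.3] [92.  62.3] 73.7 white 0  meanrgb [125. 107.  84.]
[[452.0, 191.0], [512.0, 173.0], [538.0, 262.0], [478.0, 279.0]]
side0.png cam [-0.08 -0.66  0.65]
big 854 z 0.1597 rect [ 496.2 -221.5] [100.4  72.6] 86.1 white 51 [ 0.473 -0.216  0.16 ] meanrgb [171. 144. 115.]
[[457.0, -269.0], [529.0, -274.0], [536.0, -174.0], [463.0, -169.0]]
fake 1067 z 0.1595 rect [ 323.4 -154. ] [ 73.8 101.4] 78.7 white 100 [ 0.33  -0.129  0.16 ] meanrgb [ 89. 148. 141.]
[[266.0, -180.0], [366.0, -200.0], [380.0, -128.0], [281.0, -108.0]]
small 312 z 0.1395 rect [492.4 221. ] [96.1 61.4] 73.0 white 10 [0.512 0.212 0.14 ] meanrgb [168. 140. 111.]
[[449.0, 184.0], [508.0, 166.0], [536.0, 258.0], [477.0, 276.0]]
```

The two brown cartons match the network poses. In the side view the label strip of the big one faces the robot (about px 350,220), and the small one's faces away (px 250,160). The turquoise carton at (0.324, -0.154) is the decoy and stays put.

From both cameras the big carton is at about (0.497, -0.219) with a push direction of about (0.998, -0.06). The small carton is at about (0.493, 0.222) with a push direction of about (-0.96, 0.28). I'll do the small one first.

Call:
send_rows:
  targets:
    - [0.034,-0.031,0,1,255]
    - [0.034,-0.031,0,1,255]
    - [0.034,-0.031,0,1,255]
    - [0.034,-0.031,0,0,255]
    - [0.034,-0.031,0,0,255]
    - [0.034,-0.031,0,0,255]
    - [0.034,-0.031,0,0,255]
    - [0.034,-0.031,0,0,255]
    - [0.034,-0.031,0,0,255]
    - [0.034,-0.031,0,0,255]
    - [0.035,-0.031,0,0,255]
    - [0,0,0,0,255]

```text
clock: 2.2
tcp_pos: [0.5718, 0.1966, 0.2305]
orientation: [0.001, 0.804, 0.595, 0.0]
wrist_force: [-0.6, 0.3, -0.7]
finger_gap: -0.0001
```

```bash
python3 - <<'E'
from h import *
s=monitor.get_state();print(s['clock'],s['tcp_pos'],s['orientation'],s['finger_gap'])
snap('scene','scene1.png');snap('side','side1.png')
E
python3 ext.py scene1.png side1.png
```

```text
2.2 [0.57184881 0.19664008 0.23051448] [9.23170214e-04 8.03570868e-01 5.95208252e-01 3.79511737e-04] -0.00013133452649072435
scene1.png cam [1.12 0.56 1.14]
big 531 z 0.1598 rect [ 498.9 -216. ] [102.   73.2] 85.8 white 0  meanrgb [129. 108.  82.]
[[459.0, -264.0], [532.0, -270.0], [539.0, -168.0], [466.0, -162.0]]
fake 487 z 0.1597 rect [ 326.  -149.9] [ 75.9 102.9] 79.0 white 0  meanrgb [ 55. 116. 111.]
[[268.0, -177.0], [369.0, -197.0], [384.0, -122.0], [283.0, -103.0]]
small 590 z 0.1398 rect [495.1 227.1] [89.7 61.8] 75.1 white 0  meanrgb [87. 73. 57.]
[[454.0, 192.0], [513.0, 176.0], [536.0, 263.0], [477.0, 278.0]]
side1.png cam [-0.08 -0.66  0.65]
big 861 z 0.1597 rect [ 495.4 -221.1] [101.1  72.6] 86.9 white 94 [ 0.472 -0.22   0.16 ] meanrgb [176. 148. 119.]
[[456.0, -270.0], [529.0, -274.0], [534.0, -173.0], [462.0, -169.0]]
fake 1073 z 0.1596 rect [ 323.1 -154.4] [ 72.3 100.5] 78.4 white 150 [ 0.33  -0.128  0.16 ] meanrgb [ 88. 151. 144.]
[[267.0, -180.0], [365.0, -200.0], [380.0, -129.0], [281.0, -109.0]]
small 308 z 0.1394 rect [492.9 221.6] [92.6 61.9] 73.7 white 0  meanrgb [114.  95.  78.]
[[450.0, 186.0], [510.0, 168.0], [536.0, 257.0], [476.0, 275.0]]
```

Call:
send_rows:
  targets:
    - [0,0,-0.037,0,255]
    - [0,0,-0.037,0,255]
    - [0,0,-0.038,0,255]
    - [0,0,0,0,255]
    - [-0.014,0.004,0,0,255]
    - [-0.014,0.004,0,0,255]
    - [-0.01,0.003,0,0,255]
    - [-0.01,0.003,0,0,255]
    - [-0.01,0.003,0,0,255]
    - [-0.01,0.003,0,0,255]

```text
clock: 3.3
tcp_pos: [0.4993, 0.2212, 0.12]
orientation: [0.0, 0.802, 0.598, 0.001]
wrist_force: [0.4, -0.2, 0.7]
finger_gap: -0.0
```

```bash
python3 - <<'E'
from h import *
s=monitor.get_state();print(s['clock'],s['tcp_pos'],s['wrist_force'])
snap('side','side2.png')
E
```

```text
3.3 [0.4992776  0.22123898 0.12001532] [ 0.3999277  -0.1751092   0.71004213]
```

View pics/side2.png

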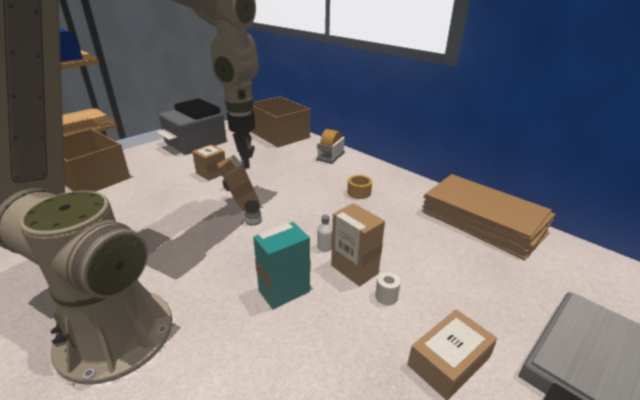

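The side view shows the small carton (px 240,185) tilting toward the robot. Its base is in place and the fingers are behind it, so I'll keep pushing.

Call:
send_rows:
  targets:
    - [-0.01,0.003,0,0,255]
    - [-0.01,0.003,0,0,255]
    - [-0.01,0.003,0,0,255]
    - [0,0,0,0,255]
    - [0,0,0,0,255]
    - [0,0,0.04,0,255]
    - [0,0,0.04,0,255]
    - [0,0,0.04,0,255]
    - [0,0,0,0,255]

```text
clock: 4.25
tcp_pos: [0.4732, 0.2306, 0.2453]
orientation: [0.002, 0.802, 0.598, 0.005]
wrist_force: [0.7, -0.6, -0.9]
finger_gap: 0.0002
```

```bash
python3 - <<'E'
from h import *
s=monitor.get_state();print(s['clock'],s['tcp_pos'],s['wrist_force'])
c=snap('side','side3.png');snap('scene','scene3.png')
for n in ['scene','side']: print([(np.round(d['xyz'],3),d['conf']) for d in eyes.tip_of('small_center',n)])
p=cloud(c);m=(c['z_map']>0)&(np.hypot(p[...,0]-.39,p[...,1]-.25)<.09)&(p[...,2]>.03)&(p[...,2]<.1)
q=p[m];t=q[abs(q[:,2]-np.percentile(q[:,2],80))<.004];print(len(t),t[:,2].mean(),cv2.minAreaRect(t[:,:2].astype(np.float32)*1000))
E
```

```text
4.25 [0.47323686 0.23060258 0.24528898] [ 0.71696231 -0.57577005 -0.86643876]
[(array([0.394, 0.256, 0.028]), 0.82)]
[(array([0.395, 0.258, 0.028]), 0.84)]
771 0.05956195839802092 ((392.0738525390625, 251.55905151367188), (96.91167449951172, 140.66064453125), 73.91551208496094)
```

View pics/side3.png

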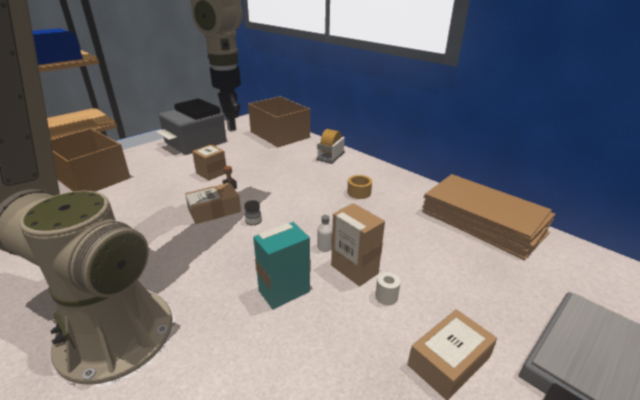

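View pics/scene3.png

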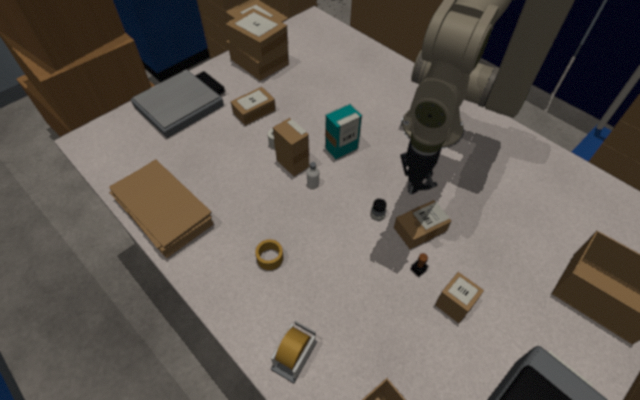

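Both views show the small carton lying label up, with its top at 59.6 mm and the bystanders unmoved. Next is the big carton.

Call:
send_rows:
  targets:
    - [-0.005,-0.04,0,2,255]
    - [-0.005,-0.04,0,2,255]
    - [-0.005,-0.04,0,2,255]
    - [-0.005,-0.04,0,2,255]
    - [-0.005,-0.041,0,2,255]
    - [-0.005,-0.041,0,2,255]
    - [-0.005,-0.041,0,1,255]
    - [-0.005,-0.041,0,0,255]
    - [-0.005,-0.041,0,0,255]
    - [-0.005,-0.04,0,0,255]
    - [-0.005,-0.04,0,0,255]
    - [0,0,0,0,255]

```text
clock: 5.65
tcp_pos: [0.4137, -0.2191, 0.2374]
orientation: [-0.001, 0.731, 0.682, -0.001]
wrist_force: [1.1, 1.9, -0.0]
finger_gap: -0.0002
```

```bash
python3 - <<'E'
from h import *
s=monitor.get_state();print(s['clock'],s['tcp_pos'],s['orientation'],s['wrist_force'])
E
```

```text
5.65 [ 0.41373978 -0.21910761  0.23740231] [-8.47050714e-04  7.30897171e-01  6.82486727e-01 -6.89198612e-04] [ 1.09482063  1.87977755 -0.01511087]
```

Call:
send_rows:
  targets:
    - [0.004,0.005,-0.033,0,255]
    - [0,0,-0.033,0,255]
    - [0,0,-0.033,0,255]
    - [0,0,0,0,255]
    - [0.013,-0.001,0,0,255]
    - [0.013,-0.001,0,0,255]
    - [0.01,-0.001,0,0,255]
    - [0.01,0,0,0,255]
    - [0.01,-0.001,0,0,255]
    - [0.01,-0.001,0,0,255]

```text
clock: 6.65
tcp_pos: [0.4859, -0.2153, 0.1406]
orientation: [0.0, 0.729, 0.685, 0.0]
wrist_force: [-0.1, 0.6, 0.7]
finger_gap: -0.0001
```

```bash
python3 - <<'E'
from h import *
s=monitor.get_state();print(s['clock'],s['tcp_pos'],s['wrist_force'])
snap('side','side4.png')
E
```

```text
6.65 [ 0.4859093  -0.21529712  0.14064361] [-0.14624674  0.63899112  0.69773522]
```

View pics/side4.png

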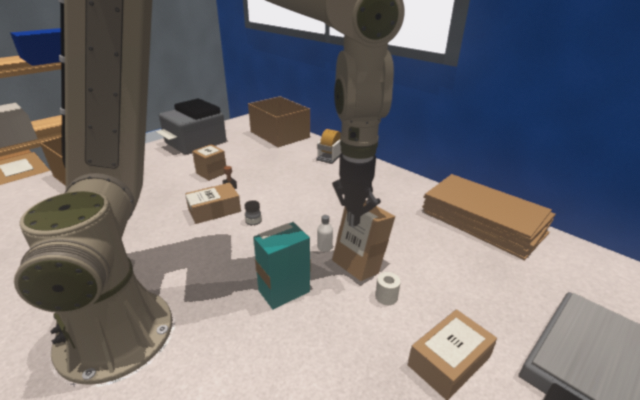

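The big carton (px 365,240) is tilting away from the robot, its base in place, with the fingers centred on the label. I'll continue.

Call:
send_rows:
  targets:
    - [0.01,-0.001,0,0,255]
    - [0.01,0,0,0,255]
    - [0.01,-0.001,0,0,255]
    - [0.01,0,0,0,255]
    - [0,0,0,0,255]
    - [0,0,0,0,255]
    - [0,0,0,0,255]
    - [0,0,0,0,255]

```text
clock: 7.5
tcp_pos: [0.5243, -0.2172, 0.1403]
orientation: [-0.0, 0.729, 0.685, -0.0]
wrist_force: [-1.0, -0.1, 0.2]
finger_gap: 0.0001
```

```bash
python3 - <<'E'
from h import *
s=monitor.get_state();print(s['clock'],s['tcp_pos'],s['wrist_force'])
snap('side','side5.png')
for n in ['big_center','small_center']: print([(np.round(d['xyz'],3),d['conf']) for d in eyes.tip_of(n,'side')])
E
```

```text
7.5 [ 0.52434024 -0.21715607  0.14034766] [-0.99300715 -0.12316513  0.2110324 ]
[(array([ 0.617, -0.228,  0.034]), 0.98), (array([ 0.323, -0.156,  0.083]), 0.7)]
[(array([0.398, 0.259, 0.029]), 0.96), (array([ 0.793,  0.009, -0.003]), 0.67)]
```

View pics/side5.png

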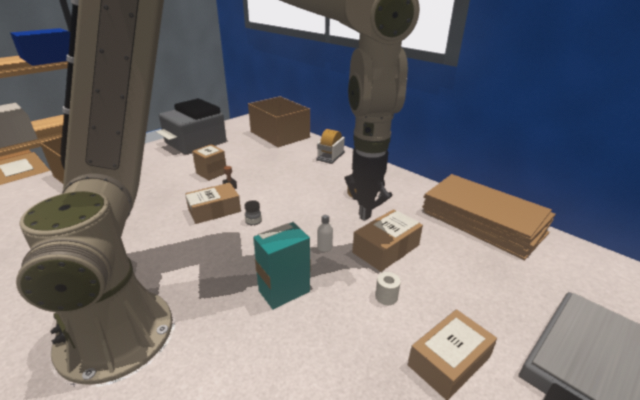

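The big carton now lies label up (px 388,238). I'll raise the arm clear and run a final check.

Call:
send_rows:
  targets:
    - [0,0,0.04,0,255]
    - [0,0,0.04,0,255]
    - [0,0,0.04,0,255]
    - [0,0,0,0,255]
    - [0,0,0,0,255]
    - [0,0,0,0,255]

```text
clock: 8.25
tcp_pos: [0.5242, -0.2169, 0.2592]
orientation: [-0.001, 0.729, 0.685, -0.0]
wrist_force: [-0.4, -0.6, -0.8]
finger_gap: 0.0004
```

```bash
python3 - <<'E'
from h import *
c=snap('side','side6.png');snap('scene','scene6.png')
p=cloud(c)
for xy,h in [((.617,-.228),.07),((.395,.257),.06)]:
    m=(c['z_map']>0)&(np.hypot(p[...,0]-xy[0],p[...,1]-xy[1])<.1)&(abs(p[...,2]-h)<.01)
    q=p[m];A=np.c_[q[:,:2],np.ones(len(q))];k=np.linalg.lstsq(A,q[:,2],rcond=None)[0];print(len(q),q[:,2].mean(),'slope',k[:2])
for n in ['scene','side']:
    for t in ['big_center','small_center','label_roll','glue_bottle','stamp','ink_jar','cube_carton','flat_carton','tape_roll']:
        print(n,t,[(np.round(d['xyz'],3).tolist(),round(d['conf'],2)) for d in eyes.tip_of(t,n)][:2])
E
```

```text
1621 0.06937597102818571 slope [0.01328063 0.01388824]
870 0.0588119837532899 slope [0.00897338 0.03181161]
scene big_center [([0.318, -0.154, 0.082], 0.81), ([0.619, -0.227, 0.036], 0.56)]
scene small_center [([0.394, 0.257, 0.032], 0.62)]
scene label_roll [([0.48, -0.334, -0.003], 0.62)]
scene glue_bottle [([0.508, -0.108, -0.0], 0.64)]
scene stamp [([0.505, 0.338, 0.002], 0.51)]
scene ink_jar [([0.443, 0.128, 0.003], 0.78)]
scene cube_carton [([0.517, 0.467, -0.0], 0.6), ([0.479, -0.331, -0.001], 0.29)]
scene flat_carton [([0.432, -0.514, -0.002], 0.9)]
scene tape_roll [([0.795, 0.009, -0.001], 0.97)]
side big_center [([0.324, -0.154, 0.08], 0.89), ([0.616, -0.224, 0.035], 0.68)]
side small_center [([0.395, 0.254, 0.029], 0.69)]
side label_roll [([0.483, -0.329, -0.001], 0.61)]
side glue_bottle [([0.508, -0.107, -0.001], 0.62)]
side stamp [([0.508, 0.338, -0.0], 0.56)]
side ink_jar [([0.444, 0.128, -0.005], 0.54)]
side cube_carton [([0.52, 0.473, 0.0], 0.71)]
side flat_carton [([0.428, -0.514, -0.0], 0.6)]
side tape_roll [([0.793, 0.008, 0.003], 0.8)]
```

View pics/scene6.png

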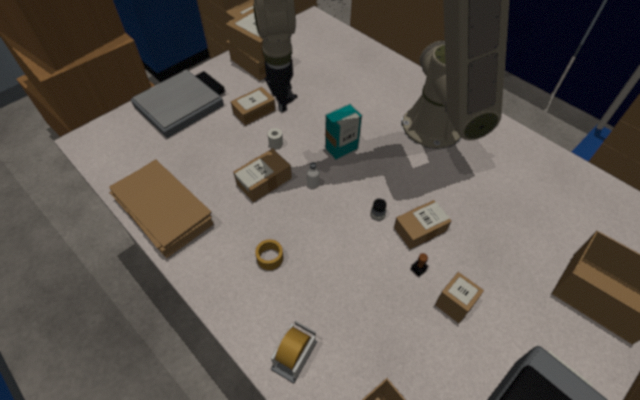

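Both cartons (px 263,173 and 422,222) lie flat with their labels up. All bystanders and the turquoise carton are in place, and the arm is clear.

```bash
python3 -c "
from workcell import ticket
print(ticket.hand_in())"
```

```text
the job is handed in; nothing more can be done
None
```

Both cartons are pushed over and lie flat with their labels facing up, and I handed the job in just after 8 s on the robot's clock (the limit is 43 s). I used the closed fingers, about 20 mm below each top edge: the small carton toward the robot, the big one away from it.

My last checks, from both cameras:

| Carton | Top height | Centre height | Distance moved | Tilt |
|---|---|---|---|---|
| big | 69 mm | about 35 mm | about 120 mm | about 0.02 rad |
| small | 59 mm | about 30 mm | about 105 mm | about 0.03 rad |

- **Bystanders:** all seven are upright and within about 5 mm of where they started, which is within the networks' error.
- **Turquoise look-alike:** it was not touched. The networks also reported it as the big carton, and I told them apart by colour and position.
- **Arm:** it is raised to 0.26 m and touches nothing. Forces were 2 N or less at every reading, taken at the end of each move.
- **Disagreements:** none of the checks failed. The hand-in gave no verdict.

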